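# Load the tasting paddle in order

### The arm

A 6-joint arm with a two-finger parallel gripper is mounted at the origin on the work surface. World frame = base frame: x ahead of the robot, y to its left, z up, the work surface at z = 0. Lengths are in m, angles in rad, forces in N, time in s.
With the tool pointing down it reaches from about 0.35 to 0.775 m from the base axis. Payload 7.3 kg.
Tool frame: the origin (TCP) lies at the very end of the fingers, on their centre line; the grasp point (between the pads) lies 19 mm behind it (robot.grip_point_offset is the distance from the TCP to the grasp point, in m); z points along the fingers, y is the line along which they close (so a half turn about z gives the same grasp; the last joint's range is limited). The gripper opens to 92 mm and grips with 3 to 60 N. Pads are 19 mm wide; open, the fingers measure 130 mm over their backs; the gripper's body (75 mm by 190 mm) begins 47 mm behind the grasp point.
Start: joints at [-1.264, 0.342, 1.524, -0, 1.275, -0.146], TCP at [0.23, -0.472, 0.227] pointing down, gripper open.
Joint ranges: [-2.53, 2.53], [-0.77, 2.02], [0.04, 2.7], [-1, 4.14], [0.28, 2.66], [-3.11, 3.11]. Speed limits (rad/s): [2.57, 2.57, 3.14, 3.14, 3.14, 3.14].

### API

Orientations are given as a unit quaternion [x, y, z, w].
In Python, from station import robot gives the robot as it stands.
- The arm moves only by the tool arm_command, never from a script. Its argument "steps" is a list of rows, each an object with "delta_pos": the shift along the tool's x, y, z in units of 50 cm (1.0 is 50 cm), a list of three; "dr": the turn, a rotation vector about the tool's x, y, z in units of pi rad (1.0 is pi rad), a list of three; "hand": the opening, from 0 (shut) to 1 (fully open). A call has 1 to 12 rows; each row shifts and turns the commanded pose from where the row before left it, along the tool's axes as they then stand; what a row does not reach is not made up. A row lasts 1/10 s, in which the tool goes at most 50 mm and 8.59 degrees, less where a joint would pass 70% of its speed; a pose out of reach is approached as far as the arm can. A call with a number of a shift or a turn outside -1 to 1 is refused whole. A call with a gripper value outside its range is refused whole. The fingers move at their own pace and stop on an object; "force" is the grip in N (left out, the last holds). Time passes only in rows, so rows that do not move let the fingers close. It gives the time, the measured TCP pose, the force, the opening and the grip force at its end, in the units of the state.
- robot.get_obs(): the state, without advancing time (a new reading comes with each control period).
- robot.camera(name): name is "scene" or "top" or "wrist"; returns (picture, depth): 400x640x3 uint8, red, green, blue; 400x640 float32, m along the optical axis (not along the pixel's ray), 0 where there is no reading.
- robot.calibration(name): a dict with "K" (3x3 intrinsics, pixels), "R" (3x3) and "t" (3): a world point X has camera coordinates R X + t. Camera axes: x right, y down, z forward; pixel columns grow to the right and rows downward; lengths in m; the calibration is good to about 2 mm. The wrist camera is an equidistant fisheye: a pixel r from the principal point sees the ray r / f radians off the axis. A picture is of the moment at which its call begins: read the wrist's pose just before it. calibration takes no time and is no camera call; for the wrist camera it gives the pose at the moment of the call.
- robot.close_job(): hands the job in; it is judged then, once.
Trained networks look in the newest picture that a camera, given by its name, has taken for a name from the list of things; names that differ only in an ending like _2 or _b are one class to them, and where a whole thing is asked for, a point or a joint stands for the part that bears it (a point fixed in the world has none). Each returns a list of dicts, best first, with "score" (0 to 1); they miss things now and then, are a little off and sometimes report something else, mostly with a low value. They report only what shows in the picture. A call takes as long as a camera call. They do not tell look-alikes from the thing itself.
- robot.search_frame(camera, label): "position" ([x, y, z] in m, in world coordinates, good to about 4 mm: the middle of the surface that is visible of it).
- robot.pinpoint(camera, label): "position" ([x, y, z] in m, in world coordinates, good to about 4 mm: a listed point, or the origin of a listed thing).
The state is a dict: "time": time; "joint_pos": joint angles; "qvel": joint speeds; "joint_torque": joint torques, N m; "tool_pos": TCP position; "tcp_rot": TCP orientation; "contact_force": force on the tool from outside, world axes, zero at the start; "torque": the same for the moment, N m; "grip_width": opening from 0.0 (shut) to 1.0 (fully open); "gripper_force": force on a finger pad.
Only numpy, scipy, OpenCV 4.12 (cv2) and the standard library are available. Lean on these libraries where they do the work, as an engineer would, in place of code of your own. Each camera call takes 0.05 s, during which the arm holds its last target. There are 200 camera calls.

### The job

Load the wooden tasting paddle for the aroma class: move the four closed sample jars from the steel weighing rack into the paddle's round pockets, one jar to a pocket and in the same order, so that the jar next to the scale ends up next to the paddle's handle, and so on down the row. Leave every jar upright, flat on the floor of its pocket and let go; do not drop or tip any of them over.

Things in the scene. Friction and masses are not known exactly. Their poses are not given: they have to be found in the camera images.
- tall_tin_center (a point): Sample jar: tall slim tin of bare aluminium with a flat screw lid, one plain cylinder 38 mm across and 74 mm high; the highest and slimmest of the four. Closed, loose, 50 to 220 g. The point is on its axis half-way up, 37 mm above its underside; its z axis runs up the jar; its yaw means nothing. Grasp it round the body from above.
- low_tin_center (a point): Sample jar: low wide tin of bare aluminium with a flat lid, one plain cylinder 46 mm across and 52 mm high; the lowest of the four. Closed, loose, 50 to 220 g. The point is on its axis half-way up, 26 mm above its underside; its z axis runs up the jar; its yaw means nothing. Grasp it round the body from above.
- glass_jar_center (a point): Sample jar: amber glass jar with a black plastic screw cap; body 44 mm across up to 42 mm, then a shoulder and a cap 34 mm across; 64 mm high in all. Closed, loose, 50 to 220 g. The point is on its axis half-way up, 32 mm above its underside; its z axis runs up the jar; its yaw means nothing. Grasp it round the body from above.
- ceramic_jar_center (a point): Sample jar: white ceramic jar with a wooden lid and a small wooden ball knob; body 42 mm across up to 47 mm, flat lid 41 mm across up to 53 mm, knob 17 mm across on top; 66 mm high in all. Closed, loose, 50 to 220 g. The point is on its axis half-way up, 33 mm above its underside; its z axis runs up the jar; its yaw means nothing. Grasp it round the body from above.
- pad_tall_tin: Black rubber liner, 60 x 72 x 3 mm, on the floor of the rack bay in which the tall tin stands at the start (it shows round the jar's foot). It is fixed in the rack and stays behind, so it tells where in the row that jar began. Origin at the centre of its underside, 10 mm above the counter; axes parallel to the rack's.
- pad_low_tin: Black rubber liner, 60 x 72 x 3 mm, on the floor of the rack bay in which the low tin stands at the start (it shows round the jar's foot). It is fixed in the rack and stays behind, so it tells where in the row that jar began. Origin at the centre of its underside, 10 mm above the counter; axes parallel to the rack's.
- pad_glass_jar: Black rubber liner, 60 x 72 x 3 mm, on the floor of the rack bay in which the glass jar stands at the start (it shows round the jar's foot). It is fixed in the rack and stays behind, so it tells where in the row that jar began. Origin at the centre of its underside, 10 mm above the counter; axes parallel to the rack's.
- pad_ceramic_jar: Black rubber liner, 60 x 72 x 3 mm, on the floor of the rack bay in which the ceramic jar stands at the start (it shows round the jar's foot). It is fixed in the rack and stays behind, so it tells where in the row that jar began. Origin at the centre of its underside, 10 mm above the counter; axes parallel to the rack's.
- rack: Fixed steel weighing tray, 284 x 84 mm, with a row of four bays (64 mm along the row x 76 mm) and a black scale (98 x 104, 21 mm high) at its +x end. Origin: middle of the row, on the counter; z up. Bay centres at own x = +102 (next to the scale), +34, -34, -102 mm, y = 0; jars stand within 3 mm of them, on liners with tops 13 mm above the counter; rims and dividers are 17 mm high.
- paddle: Fixed wooden tasting paddle, empty: board 284 x 84 x 18 mm with a row of four round pockets and a hand grip (40 mm wide, 17 mm high, ending at x = +232) at its +x end. Origin: middle of the row, on the counter; z up. Pocket centres at own x = +102 (next to the handle), +34, -34, -102 mm, y = 0. Pockets are 62 mm across, 4 mm deep, floors 14 mm above the counter.
Mind the look-alikes: they are no part of the job. Leave any yellow look-alike of the part that bears glass_jar_center alone. What is shaped like the part that bears tall_tin_center but blue is not meant.

How it is judged:
By the outcome, as a careful person would: the job done as asked, in the order asked, and still so for the second after the job is handed in, with the robot touching nothing.
It also fails if it takes over 120 s, if anything falls off the work surface, if the arm or the gripper's body presses on something with over 40 N, if the wrist force passes 120 N, or if a joint passes its speed limit or range.

## Working session

There is one attempt and no reset: what is moved stays moved. The work goes in short steps, Python scripts to look and compute and a tool call to move; the robot and the scene stay as the last step left them, time stands still between calls to the robot, and variables do not carry over. Pictures are saved under pics/ and viewed, at most 14 in all, crops included, and the job is handed in when it is done.

Besides the shell and the picture viewer there is one more tool, called after ">>>" by a JSON object that holds its "op" and its "data". arm_command: Moves the arm, as the interface text tells. Shifts and turns lie within -1 to 1; 1 stands for 50 cm of shift or pi rad of turn. Its arguments: {"type":"object","properties":{"steps":{"type":"array"},"force":{"type":"number"}},"required":["steps"]}

```bash
mkdir -p pics; ls; cat > h.py <<'E'
import numpy as np,cv2
from station import robot
from scipy.spatial.transform import Rotation as R
def snap(n,f):
    p,d=robot.camera(n); cv2.imwrite('pics/'+f+'.png',p[:,:,::-1]); return p,d
def proj(n,X):
    c=robot.calibration(n); q=np.array(c['R'])@np.array(X)+np.array(c['t']); u=np.array(c['K'])@q; return (u[:2]/u[2]).round(0)
E
python3 - <<'E'
from h import *
print(robot.get_obs())
for n in ['top','scene']:
    p,d=snap(n,n+'0')
    for l in ['tall_tin_center','low_tin_center','glass_jar_center','ceramic_jar_center','pad_tall_tin','pad_low_tin','pad_glass_jar','pad_ceramic_jar','rack','paddle']:
        print(n,l,[(np.round(r['position'],3).tolist(),round(r['score'],2),proj(n,r['position']).tolist()) for r in robot.pinpoint(n,l)])
E
```

```text
pics
{'time': 0.0, 'joint_pos': array([-1.26397624e+00,  3.42742186e-01,  1.52503124e+00, -1.24615942e-05,
        1.27534925e+00, -1.45967203e-01]), 'qvel': array([ 0.00156704,  0.00115713, -0.00031721,  0.0007224 ,  0.00081219,
        0.00226884]), 'joint_torque': array([-2.98167324e-03, -4.31255329e+01, -2.44222283e+01,  7.13517889e-02,
        5.58763300e-02, -1.34860634e-04]), 'tool_pos': array([ 0.22958386, -0.47169618,  0.22602988]), 'tcp_rot': array([ 9.74481536e-01,  2.24466370e-01, -6.74009293e-05, -7.62058699e-04]), 'contact_force': array([-0.29589133,  0.20317082,  0.12879515]), 'torque': array([ 0.00614324, -0.00983415, -0.05356681]), 'gripper_force': 0.0, 'grip_width': 0.996382037312909}
top tall_tin_center [([0.554, 0.376, 0.052], 0.78, [145.0, 171.0]), ([0.664, 0.288, 0.038], 0.78, [188.0, 125.0])]
top low_tin_center [([0.507, 0.322, 0.044], 0.8, [169.0, 193.0]), ([0.552, 0.372, 0.008], 0.38, [153.0, 175.0])]
top glass_jar_center [([0.317, 0.128, 0.029], 0.88, [253.0, 280.0]), ([0.41, 0.106, 0.032], 0.8, [265.0, 238.0]), ([0.421, 0.219, 0.045], 0.78, [213.0, 232.0])]
[... 790 characters left out ...]
]), ([0.429, 0.218, 0.045], 0.85, [419.0, 244.0]), ([0.509, 0.322, 0.012], 0.75, [441.0, 302.0]), ([0.408, 0.105, 0.033], 0.66, [381.0, 222.0])]
scene ceramic_jar_center [([0.465, 0.266, 0.043], 0.76, [430.0, 264.0]), ([0.509, 0.324, 0.011], 0.21, [441.0, 303.0])]
scene pad_tall_tin [([0.55, 0.372, 0.007], 0.9, [453.0, 332.0]), ([0.465, 0.266, 0.044], 0.6, [430.0, 264.0])]
scene pad_low_tin [([0.508, 0.32, 0.013], 0.56, [440.0, 301.0])]
scene pad_glass_jar [([0.426, 0.216, 0.008], 0.68, [417.0, 257.0])]
scene pad_ceramic_jar [([0.466, 0.273, 0.01], 0.58, [430.0, 279.0])]
scene rack [([0.485, 0.293, -0.002], 0.84, [433.0, 293.0])]
scene paddle [([0.524, -0.265, -0.003], 0.77, [244.0, 195.0])]
```

View pics/top0.png

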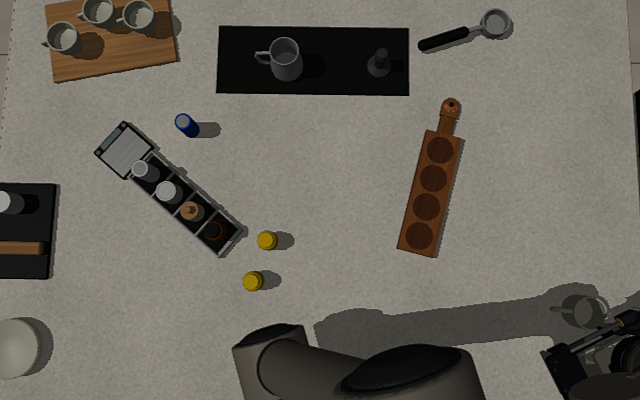

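View pics/scene0.png

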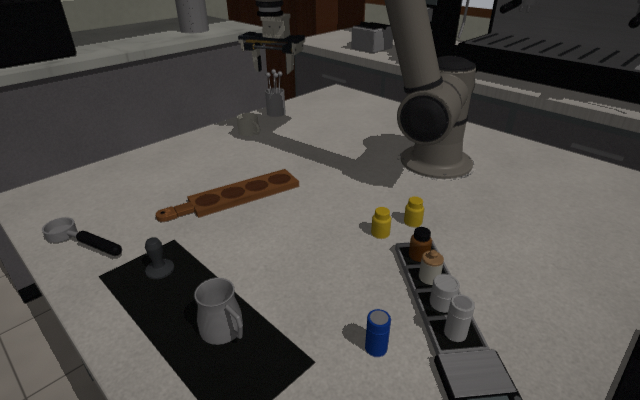

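The top view shows the rack running from the scale at (125,150) down to (225,235). In order from the scale: tall tin (145,170), low tin (168,192), ceramic jar (191,211), glass jar (214,232). The paddle handle is at (450,105), with pockets at about (440,150), (433,178), (426,207) and (419,236).

- **Tall tin candidates:** (145,170) is bare aluminium in the rack. (187,125) is blue and stands outside, so it is a decoy.
- **Glass jar candidates:** (214,232) is amber with a black cap in the rack. (267,240) and (253,281) are yellow decoys.

I'll confirm these in a crop and refine the positions.

```bash
python3 - <<'E'
from h import *
p,d=snap('top','t1'); c=robot.calibration('top'); K=np.array(c['K']);Rc=np.array(c['R']);t=np.array(c['t'])
v,u=np.mgrid[:400,:640]
ray=np.stack([u,v,np.ones_like(u)],-1)@np.linalg.inv(K).T
W=(ray*d[...,None]-t)@Rc
print('cam',-Rc.T@t,'table z',np.median(W[250:300,300:340,2]))
for n,xy,top,rad in [('tall',(.555,.376),.087,.019),('low',(.509,.322),.065,.023),('cer',(.464,.270),.066,.0205),('glass',(.424,.218),.077,.017)]:
    m=(np.hypot(W[...,0]-xy[0],W[...,1]-xy[1])<.035)&(abs(W[...,2]-top)<.006)&(d>0)
    P=W[m]
    if len(P)>5: (cx,cy),r=cv2.minEnclosingCircle((P[:,:2]*1000).astype(np.float32)); print(n,len(P),P.mean(0).round(4),(round(cx,1),round(cy,1),round(r,1)),np.median(P[:,2]).round(4))
def onplane(uv,z):
    r=Rc.T@np.linalg.inv(K)@np.array([*uv,1]); o=-Rc.T@t; return o+r*(z-o[2])/r[2]
g=cv2.cvtColor(p,cv2.COLOR_RGB2GRAY)
C=[]
for a,b in [(440,150),(433,178),(426,207),(419,236)]:
    roi=cv2.GaussianBlur(g,(3,3),0)[b-13:b+14,a-12:a+13]
    th,mk=cv2.threshold(roi,0,255,cv2.THRESH_BINARY_INV+cv2.THRESH_OTSU)
    m2=np.zeros_like(g); m2[b-13:b+14,a-12:a+13]=mk
    n,l,s,ce=cv2.connectedComponentsWithStats(m2); i=l[b,a]
    X=onplane(ce[i],.015); C.append(X); print('pocket',ce[i].round(1),s[i],X.round(4))
C=np.array(C);dd=C[0]-C[3];print('len',np.linalg.norm(dd),'dir',np.degrees(np.arctan2(dd[1],dd[0])),'mid',C.mean(0))
cv2.imwrite('pics/crop1.png',cv2.resize(p[100:300,90:310,::-1],None,fx=3,fy=3,interpolation=cv2.INTER_CUBIC)[:600])
E
```

```text
cam [ 0.36765933 -0.0282664   1.09383975] table z -0.00021189356994313682
tall 236 [0.5534 0.3724 0.0865] (554.1, 372.8, 19.2) 0.0866
low 344 [0.5086 0.3211 0.0637] (508.1, 321.7, 23.5) 0.0636
cer 232 [0.4667 0.2662 0.0652] (467.0, 267.4, 20.5) 0.0651
glass 193 [0.4238 0.2146 0.0764] (424.1, 214.6, 16.9) 0.0762
pocket [439.7 149.8] [428 137  25  26 537] [ 0.6216 -0.2893  0.015 ]
pocket [432.8 178.1] [421 165  25  27 557] [ 0.5551 -0.2728  0.015 ]
pocket [426.  206.6] [414 194  25  27 560] [ 0.489  -0.2566  0.015 ]
pocket [418.9 235.7] [407 223  25  27 567] [ 0.4226 -0.2401  0.015 ]
len 0.20492659095254964 dir -13.871874334793592 mid [ 0.52206774 -0.26472817  0.015     ]
```

View pics/crop1.png

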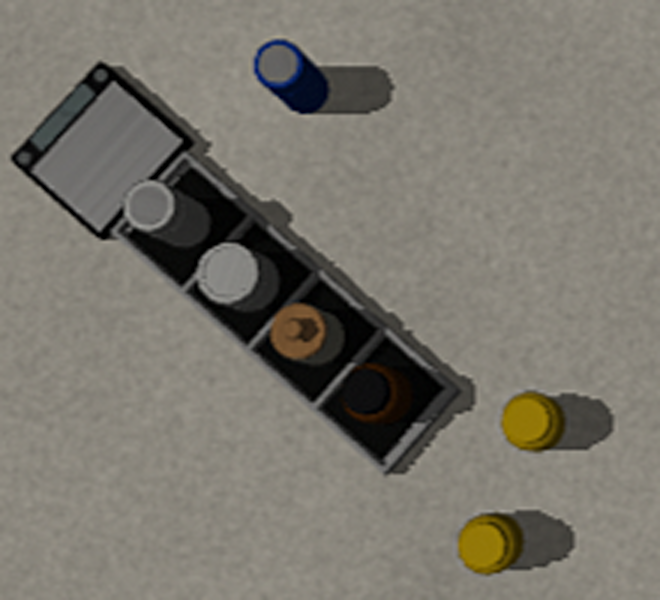

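The crop confirms it: bare tin, low tin, white jar with wooden lid, and amber jar with black cap are all in the rack. The blue tin and the two yellow jars are outside it. Tall tin sits by the scale. The fitted jar and pocket row lengths are both about 205 mm, against 204 expected. I'll start with the yaw turn and the approach.

>>> {"op": "arm_command", "data": {"steps": [{"delta_pos":[0,0,0],"dr":[0,0,-0.0343],"hand":1},{"delta_pos":[0,0,0],"dr":[0,0,-0.0343],"hand":1},{"delta_pos":[0,0,0],"dr":[0,0,-0.0343],"hand":1},{"delta_pos":[0,0,0],"dr":[0,0,-0.0343],"hand":1},{"delta_pos":[0.078,-0.026,0],"dr":[0,0,0],"hand":1},{"delta_pos":[0.078,-0.026,0],"dr":[0,0,0],"hand":1},{"delta_pos":[0.078,-0.026,0],"dr":[0,0,0],"hand":1},{"delta_pos":[0.078,-0.026,0],"dr":[0,0,0],"hand":1},{"delta_pos":[0.078,-0.026,0],"dr":[0,0,0],"hand":1},{"delta_pos":[0.078,-0.026,0],"dr":[0,0,0],"hand":1},{"delta_pos":[0.078,-0.026,0],"dr":[0,0,0],"hand":1},{"delta_pos":[0.078,-0.026,0],"dr":[0,0,0],"hand":1}], "force": 15}}

```text
time: 2.35
tool_pos: [0.3475, -0.1634, 0.227]
tcp_rot: [0.904, 0.427, 0.0, 0.0]
contact_force: [0.1, -0.1, 0.4]
grip_width: 1.001
gripper_force: 0.0
```

```bash
cat >> h.py <<'E'
def go(x,y,z,yaw,n=1):
    o=robot.get_obs(); r=R.from_quat(o['tcp_rot']); T=R.from_euler('z',yaw,degrees=True)*R.from_euler('x',180,degrees=True)
    dr=(r.inv()*T).as_rotvec()
    print('t',round(o['time'],2),'tcp',o['tool_pos'].round(4),'q6',o['joint_pos'][5].round(2),'w',round(o['grip_width'],3),'gf',round(o['gripper_force'],1),'F',o['contact_force'].round(1))
    w=np.array([x,y,z])-o['tool_pos']
    print('units now-frame',(r.inv().apply(w)/.5).round(4),'target-frame',(T.inv().apply(w)/.5).round(4),'dr/pi',(dr/np.pi).round(4),'dist',np.linalg.norm(w).round(3))
E
python3 -c "
from h import *
go(.554,.3728,.226,50.6)"
```

```text
t 2.35 tcp [ 0.3475 -0.1634  0.227 ] q6 0.05 w 1.001 gf 0.0 F [ 0.1 -0.1  0.4]
units now-frame [ 1.091  -0.3613  0.0017] target-frame [ 1.0909 -0.3616  0.0019] dr/pi [ 0.0003 -0.      0.0001] dist 0.575
```

>>> {"op": "arm_command", "data": {"steps": [{"delta_pos":[0.085,-0.028,0],"dr":[0,0,0],"hand":1},{"delta_pos":[0.085,-0.028,0],"dr":[0,0,0],"hand":1},{"delta_pos":[0.085,-0.028,0],"dr":[0,0,0],"hand":1},{"delta_pos":[0.085,-0.028,0],"dr":[0,0,0],"hand":1},{"delta_pos":[0.085,-0.028,0],"dr":[0,0,0],"hand":1},{"delta_pos":[0.085,-0.028,0],"dr":[0,0,0],"hand":1},{"delta_pos":[0.085,-0.028,0],"dr":[0,0,0],"hand":1},{"delta_pos":[0.085,-0.028,0],"dr":[0,0,0],"hand":1},{"delta_pos":[0.085,-0.028,0],"dr":[0,0,0],"hand":1},{"delta_pos":[0.085,-0.028,0],"dr":[0,0,0],"hand":1},{"delta_pos":[0.085,-0.028,0],"dr":[0,0,0],"hand":1},{"delta_pos":[0.085,-0.028,0],"dr":[0,0,0],"hand":1}]}}

```text
time: 3.55
tool_pos: [0.5411, 0.3378, 0.2266]
tcp_rot: [0.904, 0.428, 0.0, 0.0]
contact_force: [1.6, -0.3, -0.3]
grip_width: 1.002
gripper_force: 0.0
```

```bash
python3 -c "
from h import *
go(.554,.3728,.036,50.6)"
```

```text
t 3.55 tcp [0.5411 0.3378 0.2266] q6 1.12 w 1.002 gf 0.0 F [ 1.6 -0.3 -0.3]
units now-frame [ 0.0705 -0.0244  0.3813] target-frame [ 0.0705 -0.0244  0.3813] dr/pi [ 0.0001 -0.      0.0003] dist 0.194
```

>>> {"op": "arm_command", "data": {"steps": [{"delta_pos":[0.045,-0.015,0],"dr":[0,0,0],"hand":1},{"delta_pos":[0.0255,-0.0094,0],"dr":[0,0,0],"hand":1},{"delta_pos":[0,0,0.04],"dr":[0,0,0],"hand":1},{"delta_pos":[0,0,0.06],"dr":[0,0,0],"hand":1},{"delta_pos":[0,0,0.06],"dr":[0,0,0],"hand":1},{"delta_pos":[0,0,0.06],"dr":[0,0,0],"hand":1},{"delta_pos":[0,0,0.05],"dr":[0,0,0],"hand":1},{"delta_pos":[0,0,0.05],"dr":[0,0,0],"hand":1},{"delta_pos":[0,0,0.04],"dr":[0,0,0],"hand":1},{"delta_pos":[0,0,0.0213],"dr":[0,0,0],"hand":1},{"delta_pos":[0,0,0],"dr":[0,0,0],"hand":1}]}}

```text
time: 4.65
tool_pos: [0.5528, 0.3704, 0.0343]
tcp_rot: [0.904, 0.428, -0.002, 0.0]
contact_force: [0.4, -0.1, -0.6]
grip_width: 0.995
gripper_force: 0.0
```

```bash
python3 -c "
from h import *
go(.554,.3728,.036,50.6); snap('wrist','w1')"
```

```text
t 4.65 tcp [0.5528 0.3704 0.0343] q6 1.16 w 0.995 gf 0.0 F [ 0.4 -0.1 -0.6]
units now-frame [ 0.0052 -0.0011 -0.0034] target-frame [ 0.0052 -0.0011 -0.0034] dr/pi [-0.0004  0.001   0.0002] dist 0.003
```

View pics/w1.png

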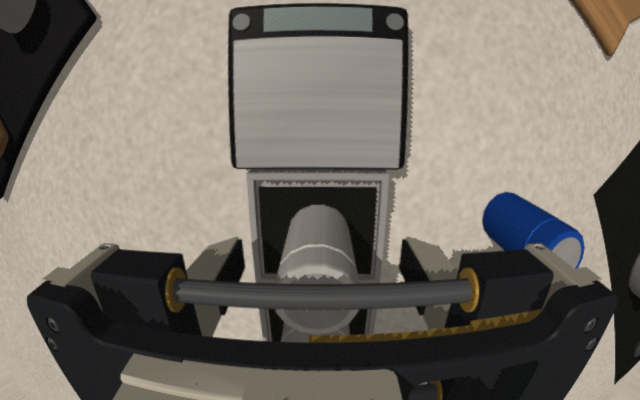

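The tall tin at (318,245) is centred between the fingers at x=242 and x=403, beside the scale, and the fingers clear the rim. Closing now.

>>> {"op": "arm_command", "data": {"steps": [{"delta_pos":[0.005,-0.001,-0.003],"dr":[0,0,0],"hand":0.6},{"delta_pos":[0,0,0],"dr":[0,0,0],"hand":0.5},{"delta_pos":[0,0,0],"dr":[0,0,0],"hand":0.4},{"delta_pos":[0,0,0],"dr":[0,0,0],"hand":0.3},{"delta_pos":[0,0,0],"dr":[0,0,0],"hand":0.3},{"delta_pos":[0,0,0],"dr":[0,0,0],"hand":0.3},{"delta_pos":[0,0,0],"dr":[0,0,0],"hand":0.3},{"delta_pos":[0,0,0],"dr":[0,0,0],"hand":0.3}], "force": 15}}

```text
time: 5.5
tool_pos: [0.5547, 0.3732, 0.0375]
tcp_rot: [0.904, 0.428, -0.0, -0.0]
contact_force: [0.1, -0.2, 0.3]
grip_width: 0.409
gripper_force: 15.0
```

```bash
python3 -c "
from h import *
go(.6216,-.2893,.2,-13.9)"
```

```text
t 5.5 tcp [0.5547 0.3732 0.0375] q6 1.16 w 0.409 gf 15.0 F [ 0.1 -0.2  0.3]
units now-frame [-0.9397  0.9437 -0.325 ] target-frame [ 0.4482  1.2541 -0.325 ] dr/pi [-0.000e+00  1.000e-04  3.585e-01] dist 0.685
```

>>> {"op": "arm_command", "data": {"steps": [{"delta_pos":[0,0,-0.02],"dr":[0,0,0],"hand":0.3},{"delta_pos":[0,0,-0.06],"dr":[0,0,0],"hand":0.3},{"delta_pos":[0,0,-0.08],"dr":[0,0,0],"hand":0.3},{"delta_pos":[0,0,-0.06],"dr":[0,0,0],"hand":0.3},{"delta_pos":[0,0,-0.03],"dr":[0,0,0],"hand":0.3}]}}

```text
time: 6.0
tool_pos: [0.5561, 0.3738, 0.167]
tcp_rot: [0.904, 0.428, 0.003, -0.0]
contact_force: [-0.7, 0.3, -0.0]
grip_width: 0.414
gripper_force: 15.0
```

>>> {"op": "arm_command", "data": {"steps": [{"delta_pos":[0,0,0],"dr":[0,0,0.0398],"hand":0.3},{"delta_pos":[0,0,0],"dr":[0,0,0.0398],"hand":0.3},{"delta_pos":[0,0,0],"dr":[0,0,0.0398],"hand":0.3},{"delta_pos":[0,0,0],"dr":[0,0,0.0398],"hand":0.3},{"delta_pos":[0,0,0],"dr":[0,0,0.0398],"hand":0.3},{"delta_pos":[0,0,0],"dr":[0,0,0.0398],"hand":0.3},{"delta_pos":[0,0,0],"dr":[0,0,0.0398],"hand":0.3},{"delta_pos":[0,0,0],"dr":[0,0,0.0398],"hand":0.3},{"delta_pos":[0,0,0],"dr":[0,0,0.0401],"hand":0.3}]}}

```text
time: 6.9
tool_pos: [0.5548, 0.3731, 0.1631]
tcp_rot: [0.992, -0.123, 0.0, 0.0]
contact_force: [-0.1, -1.3, -0.8]
grip_width: 0.41
gripper_force: 15.0
```

```bash
python3 -c "
from h import *
go(.6216,-.2893,.0385,-13.9)"
```

```text
t 6.9 tcp [0.5548 0.3731 0.1631] q6 2.3 w 0.41 gf 15.0 F [-0.1 -1.3 -0.8]
units now-frame [0.4541 1.2517 0.2494] target-frame [0.4479 1.2539 0.2493] dr/pi [-0.     -0.0001 -0.0016] dist 0.677
```

>>> {"op": "arm_command", "data": {"steps": [{"delta_pos":[0.015,0.04,0],"dr":[0,0,0],"hand":0.3},{"delta_pos":[0.028,0.078,0],"dr":[0,0,0],"hand":0.3},{"delta_pos":[0.028,0.078,0],"dr":[0,0,0],"hand":0.3},{"delta_pos":[0.028,0.078,0],"dr":[0,0,0],"hand":0.3},{"delta_pos":[0.028,0.078,0],"dr":[0,0,0],"hand":0.3},{"delta_pos":[0.028,0.078,0],"dr":[0,0,0],"hand":0.3},{"delta_pos":[0.028,0.078,0],"dr":[0,0,0],"hand":0.3},{"delta_pos":[0.028,0.078,0],"dr":[0,0,0],"hand":0.3},{"delta_pos":[0.028,0.078,0],"dr":[0,0,0],"hand":0.3},{"delta_pos":[0.028,0.078,0],"dr":[0,0,0],"hand":0.3},{"delta_pos":[0.028,0.078,0],"dr":[0,0,0],"hand":0.3},{"delta_pos":[0.028,0.078,0],"dr":[0,0,0],"hand":0.3}]}}

```text
time: 8.1
tool_pos: [0.6038, -0.1032, 0.1634]
tcp_rot: [0.993, -0.121, 0.0, 0.0]
contact_force: [0.3, 0.4, -0.9]
grip_width: 0.411
gripper_force: 15.0
```

>>> {"op": "arm_command", "data": {"steps": [{"delta_pos":[0.028,0.078,0],"dr":[0,0,0],"hand":0.3},{"delta_pos":[0.028,0.078,0],"dr":[0,0,0],"hand":0.3},{"delta_pos":[0.028,0.078,0],"dr":[0,0,0],"hand":0.3},{"delta_pos":[0.028,0.078,0],"dr":[0,0,0],"hand":0.3},{"delta_pos":[0.016,0.04,0],"dr":[0,0,0],"hand":0.3},{"delta_pos":[0,0,0],"dr":[0,0,0],"hand":0.3},{"delta_pos":[0,0,0],"dr":[0,0,0],"hand":0.3}]}}

```text
time: 8.8
tool_pos: [0.6234, -0.2877, 0.1626]
tcp_rot: [0.993, -0.121, -0.0, -0.0]
contact_force: [-0.2, 0.1, -0.3]
grip_width: 0.411
gripper_force: 15.0
```

```bash
python3 -c "
from h import *
go(.6216,-.2893,.0385,-13.9); snap('wrist','w2')"
```

```text
t 8.8 tcp [ 0.6234 -0.2877  0.1626] q6 1.27 w 0.411 gf 15.0 F [-0.2  0.1 -0.3]
units now-frame [-0.0027  0.0041  0.2483] target-frame [-0.0028  0.004   0.2483] dr/pi [-0.0001  0.0001 -0.0002] dist 0.124
```

View pics/w2.png

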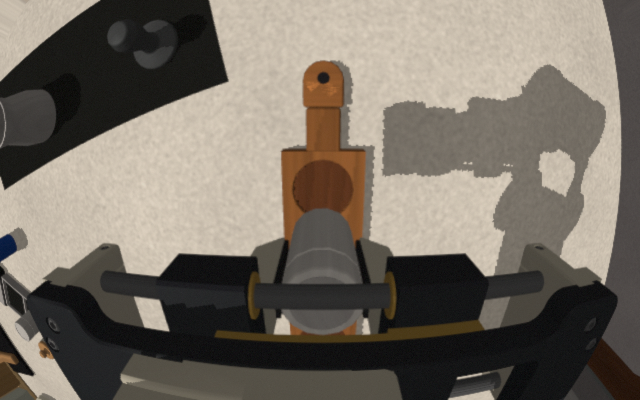

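The tin is held upright over the paddle, and its target pocket beside the handle is at (323,188). Lowering it.

>>> {"op": "arm_command", "data": {"steps": [{"delta_pos":[-0.0027,0.004,0.03],"dr":[0,0,0],"hand":0.3},{"delta_pos":[0,0,0.05],"dr":[0,0,0],"hand":0.3},{"delta_pos":[0,0,0.05],"dr":[0,0,0],"hand":0.3},{"delta_pos":[0,0,0.04],"dr":[0,0,0],"hand":0.3},{"delta_pos":[0,0,0.03],"dr":[0,0,0],"hand":0.3},{"delta_pos":[0,0,0.02],"dr":[0,0,0],"hand":0.3},{"delta_pos":[0,0,0.01],"dr":[0,0,0],"hand":0.3},{"delta_pos":[0,0,0.008],"dr":[0,0,0],"hand":0.3},{"delta_pos":[0,0,0.005],"dr":[0,0,0],"hand":0.3},{"delta_pos":[0,0,0.003],"dr":[0,0,0],"hand":0.3},{"delta_pos":[0,0,0],"dr":[0,0,0],"hand":0.3},{"delta_pos":[0,0,0],"dr":[0,0,0],"hand":0.3}]}}

```text
time: 10.05
tool_pos: [0.6221, -0.2895, 0.04]
tcp_rot: [0.993, -0.121, 0.0, 0.0]
contact_force: [-0.6, -0.5, -0.5]
grip_width: 0.411
gripper_force: 15.0
```

```bash
python3 -c "
from h import *
go(.6216,-.2893,.0385,-13.9)"
```

```text
t 10.05 tcp [ 0.6221 -0.2895  0.04  ] q6 1.27 w 0.411 gf 15.0 F [-0.6 -0.5 -0.5]
units now-frame [-0.001  -0.0001  0.0029] target-frame [-0.001  -0.0001  0.0029] dr/pi [ 0.0001 -0.0002  0.    ] dist 0.002
```

>>> {"op": "arm_command", "data": {"steps": [{"delta_pos":[0,0,0.001],"dr":[0,0,0],"hand":0.3},{"delta_pos":[0,0,0.001],"dr":[0,0,0],"hand":0.3},{"delta_pos":[0,0,0.001],"dr":[0,0,0],"hand":0.3},{"delta_pos":[0,0,0.001],"dr":[0,0,0],"hand":0.3},{"delta_pos":[0,0,0],"dr":[0,0,0],"hand":0.3},{"delta_pos":[0,0,0],"dr":[0,0,0],"hand":0.3}]}}

```text
time: 10.65
tool_pos: [0.622, -0.2894, 0.0385]
tcp_rot: [0.993, -0.121, 0.0, 0.0]
contact_force: [-3.0, 1.0, 5.1]
grip_width: 0.41
gripper_force: 15.0
```

Contact felt at 5 N upward. Releasing and rising.

>>> {"op": "arm_command", "data": {"steps": [{"delta_pos":[0,0,0],"dr":[0,0,0],"hand":0.45},{"delta_pos":[0,0,0],"dr":[0,0,0],"hand":0.6},{"delta_pos":[0,0,0],"dr":[0,0,0],"hand":0.8},{"delta_pos":[0,0,0],"dr":[0,0,0],"hand":1},{"delta_pos":[0,0,0],"dr":[0,0,0],"hand":1},{"delta_pos":[0,0,0],"dr":[0,0,0],"hand":1},{"delta_pos":[0,0,-0.03],"dr":[0,0,0],"hand":1},{"delta_pos":[0,0,-0.06],"dr":[0,0,0],"hand":1},{"delta_pos":[0,0,-0.08],"dr":[0,0,0],"hand":1},{"delta_pos":[0,0,-0.08],"dr":[0,0,0],"hand":1}]}}

```text
time: 11.65
tool_pos: [0.6218, -0.2892, 0.1649]
tcp_rot: [0.993, -0.121, 0.0, 0.0]
contact_force: [0.9, -1.0, 0.1]
grip_width: 1.003
gripper_force: 0.0
```

>>> {"op": "arm_command", "data": {"steps": [{"delta_pos":[0,0,0],"dr":[0,0,-0.0398],"hand":1},{"delta_pos":[0,0,0],"dr":[0,0,-0.0398],"hand":1},{"delta_pos":[0,0,0],"dr":[0,0,-0.0398],"hand":1},{"delta_pos":[0,0,0],"dr":[0,0,-0.0398],"hand":1},{"delta_pos":[0,0,0],"dr":[0,0,-0.0398],"hand":1},{"delta_pos":[0,0,0],"dr":[0,0,-0.0398],"hand":1},{"delta_pos":[0,0,0],"dr":[0,0,-0.0398],"hand":1},{"delta_pos":[0,0,0],"dr":[0,0,-0.0398],"hand":1},{"delta_pos":[0,0,0],"dr":[0,0,-0.0401],"hand":1}]}}

```text
time: 12.55
tool_pos: [0.622, -0.2894, 0.164]
tcp_rot: [0.903, 0.43, 0.0, 0.001]
contact_force: [0.1, -0.3, 0.2]
grip_width: 1.001
gripper_force: 0.0
```

```bash
cat >> h.py <<'E'
def heights(pts):
    p,d=robot.camera('top'); c=robot.calibration('top'); K=np.array(c['K']);Rc=np.array(c['R']);t=np.array(c['t'])
    v,u=np.mgrid[:400,:640]; W=((np.stack([u,v,np.ones_like(u)],-1)@np.linalg.inv(K).T)*d[...,None]-t)@Rc
    for x,y,top in pts:
        P=W[(np.hypot(W[...,0]-x,W[...,1]-y)<.04)&(abs(W[...,2]-top)<.006)&(d>0)]
        if len(P)>5:
            (cx,cy),r=cv2.minEnclosingCircle((P[:,:2]*1000).astype(np.float32)); print((x,y),len(P),'c',round(cx,1),round(cy,1),'r',round(r,1),'z',np.median(P[:,2]).round(4))
        else: print((x,y),'few',len(P))
E
python3 -c "
from h import *
go(.5085,.3217,.024,50.6)
heights([(.6216,-.2893,.088),(.5085,.3217,.065)])"
```

```text
t 12.55 tcp [ 0.622  -0.2894  0.164 ] q6 0.13 w 1.001 gf 0.0 F [ 0.1 -0.3  0.2]
units now-frame [ 0.8058 -0.9469  0.2788] target-frame [ 0.8003 -0.9512  0.28  ] dr/pi [ 0.0004 -0.      0.0019] dist 0.637
(0.6216, -0.2893) few 0
(0.5085, 0.3217) 344 c 509.1 321.3 r 23.0 z 0.0639
```

>>> {"op": "arm_command", "data": {"steps": [{"delta_pos":[0.028,-0.032,0],"dr":[0,0,0.0019],"hand":1},{"delta_pos":[0.055,-0.065,0],"dr":[0,0,0],"hand":1},{"delta_pos":[0.055,-0.065,0],"dr":[0,0,0],"hand":1},{"delta_pos":[0.055,-0.065,0],"dr":[0,0,0],"hand":1},{"delta_pos":[0.055,-0.065,0],"dr":[0,0,0],"hand":1},{"delta_pos":[0.055,-0.065,0],"dr":[0,0,0],"hand":1},{"delta_pos":[0.055,-0.065,0],"dr":[0,0,0],"hand":1},{"delta_pos":[0.055,-0.065,0],"dr":[0,0,0],"hand":1},{"delta_pos":[0.055,-0.065,0],"dr":[0,0,0],"hand":1},{"delta_pos":[0.055,-0.065,0],"dr":[0,0,0],"hand":1},{"delta_pos":[0.055,-0.065,0],"dr":[0,0,0],"hand":1},{"delta_pos":[0.055,-0.065,0],"dr":[0,0,0],"hand":1}]}}

```text
time: 13.8
tool_pos: [0.5363, 0.1945, 0.1638]
tcp_rot: [0.906, 0.424, 0.001, 0.0]
contact_force: [0.1, 0.4, 0.2]
grip_width: 1.003
gripper_force: 0.0
```

>>> {"op": "arm_command", "data": {"steps": [{"delta_pos":[0.055,-0.065,0],"dr":[0,0,0],"hand":1},{"delta_pos":[0.055,-0.065,0],"dr":[0,0,0],"hand":1},{"delta_pos":[0.04,-0.05,0],"dr":[0,0,0],"hand":1},{"delta_pos":[0.02,-0.025,0],"dr":[0,0,0],"hand":1},{"delta_pos":[0,0,0],"dr":[0,0,0],"hand":1},{"delta_pos":[0,0,0],"dr":[0,0,0],"hand":1}]}}

```text
time: 14.4
tool_pos: [0.5123, 0.3227, 0.1628]
tcp_rot: [0.905, 0.425, -0.0, 0.0]
contact_force: [0.6, 0.0, 0.1]
grip_width: 0.999
gripper_force: 0.0
```

```bash
python3 -c "
from h import *
go(.5087,.3215,.024,50.6)
heights([(.6216,-.2893,.088)])"
```

```text
t 14.4 tcp [0.5123 0.3227 0.1628] q6 1.13 w 0.999 gf 0.0 F [0.6 0.  0.1]
units now-frame [-0.0064 -0.0043  0.2776] target-frame [-0.0064 -0.0042  0.2776] dr/pi [ 0.0002  0.0001 -0.0019] dist 0.139
(0.6216, -0.2893) 248 c 623.4 -290.9 r 19.4 z 0.0882
```

The tall tin stands at its pocket with its top at 88 mm, as expected. Next is the low tin.

>>> {"op": "arm_command", "data": {"steps": [{"delta_pos":[-0.0064,-0.0043,0.02],"dr":[0,0,-0.0019],"hand":1},{"delta_pos":[0,0,0.05],"dr":[0,0,0],"hand":1},{"delta_pos":[0,0,0.06],"dr":[0,0,0],"hand":1},{"delta_pos":[0,0,0.05],"dr":[0,0,0],"hand":1},{"delta_pos":[0,0,0.04],"dr":[0,0,0],"hand":1},{"delta_pos":[0,0,0.03],"dr":[0,0,0],"hand":1},{"delta_pos":[0,0,0.0176],"dr":[0,0,0],"hand":1},{"delta_pos":[0,0,0.008],"dr":[0,0,0],"hand":1},{"delta_pos":[0,0,0],"dr":[0,0,0],"hand":1},{"delta_pos":[0,0,0],"dr":[0,0,0],"hand":1}]}}

```text
time: 15.45
tool_pos: [0.5088, 0.3225, 0.0254]
tcp_rot: [0.904, 0.428, 0.001, 0.0]
contact_force: [-0.7, -0.6, -0.3]
grip_width: 1.005
gripper_force: 0.0
```

>>> {"op": "arm_command", "data": {"steps": [{"delta_pos":[0,0,0],"dr":[0,0,0],"hand":0.7},{"delta_pos":[0,0,0],"dr":[0,0,0],"hand":0.55},{"delta_pos":[0,0,0],"dr":[0,0,0],"hand":0.45},{"delta_pos":[0,0,0],"dr":[0,0,0],"hand":0.35},{"delta_pos":[0,0,0],"dr":[0,0,0],"hand":0.35},{"delta_pos":[0,0,0],"dr":[0,0,0],"hand":0.35},{"delta_pos":[0,0,0],"dr":[0,0,0],"hand":0.35}]}}

```text
time: 16.15
tool_pos: [0.5083, 0.3226, 0.0247]
tcp_rot: [0.904, 0.428, -0.0, 0.0]
contact_force: [0.5, 0.5, -0.0]
grip_width: 0.498
gripper_force: 15.0
```

>>> {"op": "arm_command", "data": {"steps": [{"delta_pos":[0,0,-0.02],"dr":[0,0,0],"hand":0.35},{"delta_pos":[0,0,-0.06],"dr":[0,0,0],"hand":0.35},{"delta_pos":[0,0,-0.08],"dr":[0,0,0],"hand":0.35},{"delta_pos":[0,0,-0.07],"dr":[0,0,0],"hand":0.35},{"delta_pos":[0,0,-0.04],"dr":[0,0,0],"hand":0.35},{"delta_pos":[0,0,-0.01],"dr":[0,0,0],"hand":0.35}]}}

```text
time: 16.75
tool_pos: [0.5096, 0.3232, 0.1684]
tcp_rot: [0.904, 0.428, 0.003, 0.0]
contact_force: [-0.6, 0.7, 0.1]
grip_width: 0.502
gripper_force: 15.0
```

>>> {"op": "arm_command", "data": {"steps": [{"delta_pos":[0,0,0],"dr":[0,0,0.0398],"hand":0.35},{"delta_pos":[0,0,0],"dr":[0,0,0.0398],"hand":0.35},{"delta_pos":[0,0,0],"dr":[0,0,0.0398],"hand":0.35},{"delta_pos":[0,0,0],"dr":[0,0,0.0398],"hand":0.35},{"delta_pos":[0,0,0],"dr":[0,0,0.0398],"hand":0.35},{"delta_pos":[0,0,0],"dr":[0,0,0.0398],"hand":0.35},{"delta_pos":[0,0,0],"dr":[0,0,0.0398],"hand":0.35},{"delta_pos":[0,0,0],"dr":[0,0,0.0398],"hand":0.35},{"delta_pos":[0,0,0],"dr":[0,0,0.0401],"hand":0.35}]}}

```text
time: 17.65
tool_pos: [0.5077, 0.3222, 0.1635]
tcp_rot: [0.992, -0.124, -0.001, 0.001]
contact_force: [-0.2, 0.0, -0.4]
grip_width: 0.498
gripper_force: 15.0
```

```bash
python3 -c "
from h import *
go(.5551,-.2728,.025,-13.9)
heights([(.623,-.291,.088)])"
```

```text
t 17.65 tcp [0.5077 0.3222 0.1635] q6 2.26 w 0.498 gf 15.0 F [-0.2  0.  -0.4]
units now-frame [0.3841 1.1301 0.2781] target-frame [0.3779 1.1325 0.277 ] dr/pi [ 0.0005  0.0006 -0.0016] dist 0.613
(0.623, -0.291) 247 c 623.5 -290.6 r 19.3 z 0.0886
```

>>> {"op": "arm_command", "data": {"steps": [{"delta_pos":[0.013,0.039,0],"dr":[0,0,-0.0016],"hand":0.35},{"delta_pos":[0.0265,0.078,0],"dr":[0,0,0],"hand":0.35},{"delta_pos":[0.0265,0.078,0],"dr":[0,0,0],"hand":0.35},{"delta_pos":[0.0265,0.078,0],"dr":[0,0,0],"hand":0.35},{"delta_pos":[0.0265,0.078,0],"dr":[0,0,0],"hand":0.35},{"delta_pos":[0.0265,0.078,0],"dr":[0,0,0],"hand":0.35},{"delta_pos":[0.0265,0.078,0],"dr":[0,0,0],"hand":0.35},{"delta_pos":[0.0265,0.078,0],"dr":[0,0,0],"hand":0.35},{"delta_pos":[0.0265,0.078,0],"dr":[0,0,0],"hand":0.35},{"delta_pos":[0.0265,0.078,0],"dr":[0,0,0],"hand":0.35},{"delta_pos":[0.0265,0.078,0],"dr":[0,0,0],"hand":0.35},{"delta_pos":[0.0265,0.078,0],"dr":[0,0,0],"hand":0.35}]}}

```text
time: 18.9
tool_pos: [0.5502, -0.1507, 0.164]
tcp_rot: [0.993, -0.117, -0.001, -0.0]
contact_force: [1.2, 0.5, 0.1]
grip_width: 0.499
gripper_force: 15.0
```

>>> {"op": "arm_command", "data": {"steps": [{"delta_pos":[0.0265,0.078,0],"dr":[0,0,0],"hand":0.35},{"delta_pos":[0.0265,0.078,0],"dr":[0,0,0],"hand":0.35},{"delta_pos":[0.014,0.05,0],"dr":[0,0,0],"hand":0.35},{"delta_pos":[0.007,0.028,0],"dr":[0,0,0],"hand":0.35},{"delta_pos":[0,0,0],"dr":[0,0,0],"hand":0.35},{"delta_pos":[0,0,0],"dr":[0,0,0],"hand":0.35}]}}

```text
time: 19.5
tool_pos: [0.5589, -0.2704, 0.1643]
tcp_rot: [0.993, -0.118, -0.001, -0.001]
contact_force: [-0.8, -0.1, 0.2]
grip_width: 0.498
gripper_force: 15.0
```

```bash
python3 -c "
from h import *
go(.5548,-.2728,.0257,-13.9)"
```

```text
t 19.5 tcp [ 0.5589 -0.2704  0.1643] q6 1.23 w 0.498 gf 15.0 F [-0.8 -0.1  0.2]
units now-frame [-0.0066  0.0069  0.2771] target-frame [-0.0069  0.0066  0.2771] dr/pi [-0.0003  0.0004  0.002 ] dist 0.139
```

>>> {"op": "arm_command", "data": {"steps": [{"delta_pos":[-0.0068,0.0068,0.03],"dr":[0,0,0.002],"hand":0.35},{"delta_pos":[0,0,0.06],"dr":[0,0,0],"hand":0.35},{"delta_pos":[0,0,0.06],"dr":[0,0,0],"hand":0.35},{"delta_pos":[0,0,0.05],"dr":[0,0,0],"hand":0.35},{"delta_pos":[0,0,0.03],"dr":[0,0,0],"hand":0.35},{"delta_pos":[0,0,0.02],"dr":[0,0,0],"hand":0.35},{"delta_pos":[0,0,0.012],"dr":[0,0,0],"hand":0.35},{"delta_pos":[0,0,0.007],"dr":[0,0,0],"hand":0.35},{"delta_pos":[0,0,0.004],"dr":[0,0,0],"hand":0.35},{"delta_pos":[0,0,0.002],"dr":[0,0,0],"hand":0.35},{"delta_pos":[0,0,0],"dr":[0,0,0],"hand":0.35},{"delta_pos":[0,0,0],"dr":[0,0,0],"hand":0.35}]}}

```text
time: 20.7
tool_pos: [0.5553, -0.2743, 0.0277]
tcp_rot: [0.993, -0.122, 0.0, 0.0]
contact_force: [0.4, -0.5, -0.4]
grip_width: 0.499
gripper_force: 15.0
```

>>> {"op": "arm_command", "data": {"steps": [{"delta_pos":[0,0,0.001],"dr":[0,0,0],"hand":0.35},{"delta_pos":[0,0,0],"dr":[0,0,0],"hand":0.35},{"delta_pos":[0,0,0],"dr":[0,0,0],"hand":0.35}]}}

```text
time: 21.0
tool_pos: [0.5551, -0.2741, 0.0268]
tcp_rot: [0.993, -0.122, 0.0, 0.0]
contact_force: [-0.6, 0.2, 0.5]
grip_width: 0.495
gripper_force: 15.0
```

>>> {"op": "arm_command", "data": {"steps": [{"delta_pos":[0,0,0.001],"dr":[0,0,0],"hand":0.35},{"delta_pos":[0,0,0.001],"dr":[0,0,0],"hand":0.35},{"delta_pos":[0,0,0],"dr":[0,0,0],"hand":0.35},{"delta_pos":[0,0,0],"dr":[0,0,0],"hand":0.35}]}}

```text
time: 21.4
tool_pos: [0.5551, -0.2741, 0.0257]
tcp_rot: [0.993, -0.122, -0.0, 0.0]
contact_force: [0.2, 0.2, 0.7]
grip_width: 0.498
gripper_force: 15.0
```

>>> {"op": "arm_command", "data": {"steps": [{"delta_pos":[0,0,0.001],"dr":[0,0,0],"hand":0.35},{"delta_pos":[0,0,0],"dr":[0,0,0],"hand":0.35},{"delta_pos":[0,0,0],"dr":[0,0,0],"hand":0.35}]}}

```text
time: 21.7
tool_pos: [0.5551, -0.2741, 0.0257]
tcp_rot: [0.993, -0.122, 0.0, 0.0]
contact_force: [-2.4, 1.7, 4.3]
grip_width: 0.498
gripper_force: 15.0
```

Contact felt. Releasing, rising and turning back.

>>> {"op": "arm_command", "data": {"steps": [{"delta_pos":[0,0,0],"dr":[0,0,0],"hand":0.55},{"delta_pos":[0,0,0],"dr":[0,0,0],"hand":0.7},{"delta_pos":[0,0,0],"dr":[0,0,0],"hand":0.85},{"delta_pos":[0,0,0],"dr":[0,0,0],"hand":1},{"delta_pos":[0,0,0],"dr":[0,0,0],"hand":1},{"delta_pos":[0,0,0],"dr":[0,0,0],"hand":1},{"delta_pos":[0,0,-0.03],"dr":[0,0,0],"hand":1},{"delta_pos":[0,0,-0.07],"dr":[0,0,0],"hand":1},{"delta_pos":[0,0,-0.08],"dr":[0,0,0],"hand":1},{"delta_pos":[0,0,-0.07],"dr":[0,0,0],"hand":1},{"delta_pos":[0,0,-0.03],"dr":[0,0,0],"hand":1}]}}

```text
time: 22.8
tool_pos: [0.5565, -0.275, 0.1708]
tcp_rot: [0.993, -0.121, 0.003, 0.002]
contact_force: [1.5, -0.3, 0.4]
grip_width: 0.999
gripper_force: 0.0
```

>>> {"op": "arm_command", "data": {"steps": [{"delta_pos":[0,0,0],"dr":[0,0,-0.0398],"hand":1},{"delta_pos":[0,0,0],"dr":[0,0,-0.0398],"hand":1},{"delta_pos":[0,0,0],"dr":[0,0,-0.0398],"hand":1},{"delta_pos":[0,0,0],"dr":[0,0,-0.0398],"hand":1},{"delta_pos":[0,0,0],"dr":[0,0,-0.0398],"hand":1},{"delta_pos":[0,0,0],"dr":[0,0,-0.0398],"hand":1},{"delta_pos":[0,0,0],"dr":[0,0,-0.0398],"hand":1},{"delta_pos":[0,0,0],"dr":[0,0,-0.0398],"hand":1},{"delta_pos":[0,0,0],"dr":[0,0,-0.0401],"hand":1},{"delta_pos":[0,0,0],"dr":[0,0,0],"hand":1},{"delta_pos":[0,0,0],"dr":[0,0,0],"hand":1}]}}

```text
time: 23.9
tool_pos: [0.5552, -0.2742, 0.1661]
tcp_rot: [0.905, 0.426, 0.0, 0.0]
contact_force: [-0.2, -0.4, 0.1]
grip_width: 0.995
gripper_force: 0.0
```

```bash
python3 -c "
from h import *
go(.4668,.2673,.025,50.6)
heights([(.467,.267,.066),(.424,.2146,.077)])"
```

```text
t 23.9 tcp [ 0.5552 -0.2742  0.1661] q6 0.11 w 0.995 gf 0.0 F [-0.2 -0.4  0.1]
units now-frame [ 0.7214 -0.827   0.2815] target-frame [ 0.7246 -0.8239  0.2822] dr/pi [ 0.0003 -0.     -0.0012] dist 0.566
(0.467, 0.267) 229 c 467.3 267.6 r 20.5 z 0.0652
(0.424, 0.2146) 194 c 423.9 215.0 r 17.0 z 0.0761
```

>>> {"op": "arm_command", "data": {"steps": [{"delta_pos":[0.028,-0.032,0],"dr":[0,0,-0.0012],"hand":1},{"delta_pos":[0.055,-0.0625,0],"dr":[0,0,0],"hand":1},{"delta_pos":[0.055,-0.0625,0],"dr":[0,0,0],"hand":1},{"delta_pos":[0.055,-0.0625,0],"dr":[0,0,0],"hand":1},{"delta_pos":[0.055,-0.0625,0],"dr":[0,0,0],"hand":1},{"delta_pos":[0.055,-0.0625,0],"dr":[0,0,0],"hand":1},{"delta_pos":[0.055,-0.0625,0],"dr":[0,0,0],"hand":1},{"delta_pos":[0.055,-0.0625,0],"dr":[0,0,0],"hand":1},{"delta_pos":[0.055,-0.0625,0],"dr":[0,0,0],"hand":1},{"delta_pos":[0.055,-0.0625,0],"dr":[0,0,0],"hand":1},{"delta_pos":[0.055,-0.0625,0],"dr":[0,0,0],"hand":1},{"delta_pos":[0.055,-0.0625,0],"dr":[0,0,0],"hand":1}]}}

```text
time: 25.15
tool_pos: [0.4761, 0.2002, 0.1657]
tcp_rot: [0.904, 0.428, 0.0, 0.0]
contact_force: [0.9, -0.1, -0.7]
grip_width: 0.997
gripper_force: 0.0
```

>>> {"op": "arm_command", "data": {"steps": [{"delta_pos":[0.055,-0.0625,0],"dr":[0,0,0],"hand":1},{"delta_pos":[0.027,-0.03,0],"dr":[0,0,0],"hand":1},{"delta_pos":[0.0096,-0.0119,0],"dr":[0,0,0],"hand":1},{"delta_pos":[0,0,0],"dr":[0,0,0],"hand":1},{"delta_pos":[0,0,0],"dr":[0,0,0],"hand":1}]}}

```text
time: 25.65
tool_pos: [0.4653, 0.2661, 0.1653]
tcp_rot: [0.904, 0.428, -0.0, 0.0]
contact_force: [0.1, -0.3, -0.6]
grip_width: 0.998
gripper_force: 0.0
```

```bash
python3 -c "
from h import *
go(.4670,.2675,.025,50.6)
heights([(.5551,-.2741,.066),(.623,-.291,.088)])"
```

```text
t 25.65 tcp [0.4653 0.2661 0.1653] q6 1.06 w 0.998 gf 0.0 F [ 0.1 -0.3 -0.6]
units now-frame [0.0044 0.0008 0.2806] target-frame [0.0043 0.0009 0.2806] dr/pi [0.0001 0.0001 0.0006] dist 0.14
(0.5551, -0.2741) 340 c 556.8 -275.5 r 23.2 z 0.0658
(0.623, -0.291) 247 c 623.0 -290.6 r 19.4 z 0.0884
```

>>> {"op": "arm_command", "data": {"steps": [{"delta_pos":[0.0044,0.0008,0.02],"dr":[0,0,0],"hand":1},{"delta_pos":[0,0,0.05],"dr":[0,0,0],"hand":1},{"delta_pos":[0,0,0.06],"dr":[0,0,0],"hand":1},{"delta_pos":[0,0,0.05],"dr":[0,0,0],"hand":1},{"delta_pos":[0,0,0.04],"dr":[0,0,0],"hand":1},{"delta_pos":[0,0,0.03],"dr":[0,0,0],"hand":1},{"delta_pos":[0,0,0.0206],"dr":[0,0,0],"hand":1},{"delta_pos":[0,0,0.01],"dr":[0,0,0],"hand":1},{"delta_pos":[0,0,0],"dr":[0,0,0],"hand":1},{"delta_pos":[0,0,0],"dr":[0,0,0],"hand":1}]}}

```text
time: 26.7
tool_pos: [0.4673, 0.2686, 0.0254]
tcp_rot: [0.903, 0.429, 0.001, 0.0]
contact_force: [-0.6, 0.7, -0.0]
grip_width: 1.0
gripper_force: 0.0
```

>>> {"op": "arm_command", "data": {"steps": [{"delta_pos":[0,0,0],"dr":[0,0,0],"hand":0.7},{"delta_pos":[0,0,0],"dr":[0,0,0],"hand":0.55},{"delta_pos":[0,0,0],"dr":[0,0,0],"hand":0.45},{"delta_pos":[0,0,0],"dr":[0,0,0],"hand":0.35},{"delta_pos":[0,0,0],"dr":[0,0,0],"hand":0.35},{"delta_pos":[0,0,0],"dr":[0,0,0],"hand":0.35},{"delta_pos":[0,0,0],"dr":[0,0,0],"hand":0.35}]}}

```text
time: 27.4
tool_pos: [0.4667, 0.2685, 0.0249]
tcp_rot: [0.903, 0.429, -0.0, 0.0]
contact_force: [-0.8, 0.4, -0.1]
grip_width: 0.451
gripper_force: 15.0
```

>>> {"op": "arm_command", "data": {"steps": [{"delta_pos":[0,0,-0.02],"dr":[0,0,0],"hand":0.35},{"delta_pos":[0,0,-0.06],"dr":[0,0,0],"hand":0.35},{"delta_pos":[0,0,-0.08],"dr":[0,0,0],"hand":0.35},{"delta_pos":[0,0,-0.07],"dr":[0,0,0],"hand":0.35},{"delta_pos":[0,0,-0.04],"dr":[0,0,0],"hand":0.35},{"delta_pos":[0,0,-0.01],"dr":[0,0,0],"hand":0.35}]}}

```text
time: 28.0
tool_pos: [0.4679, 0.269, 0.1681]
tcp_rot: [0.903, 0.429, 0.003, 0.0]
contact_force: [-0.7, -0.2, -2.3]
grip_width: 0.454
gripper_force: 15.0
```

>>> {"op": "arm_command", "data": {"steps": [{"delta_pos":[0,0,0],"dr":[0,0,0.0398],"hand":0.35},{"delta_pos":[0,0,0],"dr":[0,0,0.0398],"hand":0.35},{"delta_pos":[0,0,0],"dr":[0,0,0.0398],"hand":0.35},{"delta_pos":[0,0,0],"dr":[0,0,0.0398],"hand":0.35},{"delta_pos":[0,0,0],"dr":[0,0,0.0398],"hand":0.35},{"delta_pos":[0,0,0],"dr":[0,0,0.0398],"hand":0.35},{"delta_pos":[0,0,0],"dr":[0,0,0.0398],"hand":0.35},{"delta_pos":[0,0,0],"dr":[0,0,0.0398],"hand":0.35},{"delta_pos":[0,0,0],"dr":[0,0,0.0401],"hand":0.35},{"delta_pos":[0,0,0],"dr":[0,0,0],"hand":0.35},{"delta_pos":[0,0,0],"dr":[0,0,0],"hand":0.35}]}}

```text
time: 29.1
tool_pos: [0.4663, 0.2683, 0.1642]
tcp_rot: [0.993, -0.118, -0.001, 0.0]
contact_force: [0.4, 0.5, -2.1]
grip_width: 0.455
gripper_force: 15.0
```

```bash
python3 -c "
from h import *
go(.4878,-.2552,.026,-13.9)"
```

```text
t 29.1 tcp [0.4663 0.2683 0.1642] q6 2.19 w 0.455 gf 15.0 F [ 0.4  0.5 -2.1]
units now-frame [0.2875 1.0075 0.277 ] target-frame [0.2932 1.0061 0.2764] dr/pi [0.0003 0.0004 0.0019] dist 0.542
```

>>> {"op": "arm_command", "data": {"steps": [{"delta_pos":[0.011,0.039,0],"dr":[0,0,0.0019],"hand":0.35},{"delta_pos":[0.023,0.078,0],"dr":[0,0,0],"hand":0.35},{"delta_pos":[0.023,0.078,0],"dr":[0,0,0],"hand":0.35},{"delta_pos":[0.023,0.078,0],"dr":[0,0,0],"hand":0.35},{"delta_pos":[0.023,0.078,0],"dr":[0,0,0],"hand":0.35},{"delta_pos":[0.023,0.078,0],"dr":[0,0,0],"hand":0.35},{"delta_pos":[0.023,0.078,0],"dr":[0,0,0],"hand":0.35},{"delta_pos":[0.023,0.078,0],"dr":[0,0,0],"hand":0.35},{"delta_pos":[0.023,0.078,0],"dr":[0,0,0],"hand":0.35},{"delta_pos":[0.023,0.078,0],"dr":[0,0,0],"hand":0.35},{"delta_pos":[0.023,0.078,0],"dr":[0,0,0],"hand":0.35},{"delta_pos":[0.023,0.078,0],"dr":[0,0,0],"hand":0.35}]}}

```text
time: 30.3
tool_pos: [0.4854, -0.2002, 0.1648]
tcp_rot: [0.993, -0.121, -0.0, -0.0]
contact_force: [0.5, 0.2, -2.1]
grip_width: 0.451
gripper_force: 15.0
```

>>> {"op": "arm_command", "data": {"steps": [{"delta_pos":[0.02,0.07,0],"dr":[0,0,0],"hand":0.35},{"delta_pos":[0.0092,0.039,0],"dr":[0,0,0],"hand":0.35},{"delta_pos":[0,0,0],"dr":[0,0,0],"hand":0.35},{"delta_pos":[0,0,0],"dr":[0,0,0],"hand":0.35},{"delta_pos":[0,0,0],"dr":[0,0,0],"hand":0.35}]}}

```text
time: 30.8
tool_pos: [0.4865, -0.2539, 0.1648]
tcp_rot: [0.993, -0.122, -0.0, -0.0]
contact_force: [-0.2, -0.4, -1.9]
grip_width: 0.452
gripper_force: 15.0
```

```bash
python3 -c "
from h import *
go(.4878,-.2552,.026,-13.9)"
```

```text
t 30.8 tcp [ 0.4865 -0.2539  0.1648] q6 1.19 w 0.452 gf 15.0 F [-0.2 -0.4 -1.9]
units now-frame [0.0033 0.0021 0.2775] target-frame [0.0031 0.002  0.2775] dr/pi [-0.0002  0.0002 -0.0005] dist 0.139
```

>>> {"op": "arm_command", "data": {"steps": [{"delta_pos":[0.0033,0.0021,0.03],"dr":[0,0,0],"hand":0.35},{"delta_pos":[0,0,0.06],"dr":[0,0,0],"hand":0.35},{"delta_pos":[0,0,0.06],"dr":[0,0,0],"hand":0.35},{"delta_pos":[0,0,0.05],"dr":[0,0,0],"hand":0.35},{"delta_pos":[0,0,0.03],"dr":[0,0,0],"hand":0.35},{"delta_pos":[0,0,0.02],"dr":[0,0,0],"hand":0.35},{"delta_pos":[0,0,0.012],"dr":[0,0,0],"hand":0.35},{"delta_pos":[0,0,0.007],"dr":[0,0,0],"hand":0.35},{"delta_pos":[0,0,0.004],"dr":[0,0,0],"hand":0.35},{"delta_pos":[0,0,0.002],"dr":[0,0,0],"hand":0.35},{"delta_pos":[0,0,0.001],"dr":[0,0,0],"hand":0.35},{"delta_pos":[0,0,0],"dr":[0,0,0],"hand":0.35}]}}

```text
time: 32.0
tool_pos: [0.4881, -0.2566, 0.0273]
tcp_rot: [0.992, -0.123, 0.0, 0.0]
contact_force: [-1.1, -0.2, -1.8]
grip_width: 0.459
gripper_force: 15.0
```

>>> {"op": "arm_command", "data": {"steps": [{"delta_pos":[0,0,0.001],"dr":[0,0,0],"hand":0.35},{"delta_pos":[0,0,0],"dr":[0,0,0],"hand":0.35},{"delta_pos":[0,0,0],"dr":[0,0,0],"hand":0.35}]}}

```text
time: 32.3
tool_pos: [0.488, -0.2565, 0.0265]
tcp_rot: [0.992, -0.123, 0.0, 0.0]
contact_force: [-0.4, 0.2, -1.6]
grip_width: 0.453
gripper_force: 15.0
```

>>> {"op": "arm_command", "data": {"steps": [{"delta_pos":[0,0,0.001],"dr":[0,0,0],"hand":0.35},{"delta_pos":[0,0,0.001],"dr":[0,0,0],"hand":0.35},{"delta_pos":[0,0,0],"dr":[0,0,0],"hand":0.35},{"delta_pos":[0,0,0],"dr":[0,0,0],"hand":0.35}]}}

```text
time: 32.7
tool_pos: [0.4881, -0.2565, 0.0259]
tcp_rot: [0.992, -0.123, 0.0, 0.0]
contact_force: [-2.6, 0.8, 6.3]
grip_width: 0.455
gripper_force: 15.0
```

Contact felt. Releasing the ceramic jar.

>>> {"op": "arm_command", "data": {"steps": [{"delta_pos":[0,0,0],"dr":[0,0,0],"hand":0.5},{"delta_pos":[0,0,0],"dr":[0,0,0],"hand":0.65},{"delta_pos":[0,0,0],"dr":[0,0,0],"hand":0.85},{"delta_pos":[0,0,0],"dr":[0,0,0],"hand":1},{"delta_pos":[0,0,0],"dr":[0,0,0],"hand":1},{"delta_pos":[0,0,0],"dr":[0,0,0],"hand":1},{"delta_pos":[0,0,-0.03],"dr":[0,0,0],"hand":1},{"delta_pos":[0,0,-0.07],"dr":[0,0,0],"hand":1},{"delta_pos":[0,0,-0.08],"dr":[0,0,0],"hand":1},{"delta_pos":[0,0,-0.07],"dr":[0,0,0],"hand":1},{"delta_pos":[0,0,-0.03],"dr":[0,0,0],"hand":1}]}}

```text
time: 33.8
tool_pos: [0.4892, -0.2572, 0.1692]
tcp_rot: [0.992, -0.123, 0.003, 0.001]
contact_force: [0.6, 0.3, -0.7]
grip_width: 1.0
gripper_force: 0.0
```

>>> {"op": "arm_command", "data": {"steps": [{"delta_pos":[0,0,0],"dr":[0,0,-0.0398],"hand":1},{"delta_pos":[0,0,0],"dr":[0,0,-0.0398],"hand":1},{"delta_pos":[0,0,0],"dr":[0,0,-0.0398],"hand":1},{"delta_pos":[0,0,0],"dr":[0,0,-0.0398],"hand":1},{"delta_pos":[0,0,0],"dr":[0,0,-0.0398],"hand":1},{"delta_pos":[0,0,0],"dr":[0,0,-0.0398],"hand":1},{"delta_pos":[0,0,0],"dr":[0,0,-0.0398],"hand":1},{"delta_pos":[0,0,0],"dr":[0,0,-0.0398],"hand":1},{"delta_pos":[0,0,0],"dr":[0,0,-0.0401],"hand":1},{"delta_pos":[0,0,0],"dr":[0,0,0],"hand":1},{"delta_pos":[0,0,0],"dr":[0,0,0],"hand":1}]}}

```text
time: 34.9
tool_pos: [0.4879, -0.2564, 0.1654]
tcp_rot: [0.905, 0.425, -0.0, 0.0]
contact_force: [0.2, -0.0, 0.4]
grip_width: 0.997
gripper_force: 0.0
```

```bash
python3 -c "
from h import *
go(.4238,.215,.024,50.6)"
```

```text
t 34.9 tcp [ 0.4879 -0.2564  0.1654] q6 0.07 w 0.997 gf 0.0 F [ 0.2 -0.   0.4]
units now-frame [ 0.6429 -0.7016  0.2829] target-frame [ 0.6472 -0.6976  0.2829] dr/pi [ 0.     0.    -0.002] dist 0.496
```

>>> {"op": "arm_command", "data": {"steps": [{"delta_pos":[0.029,-0.031,0],"dr":[0,0,-0.002],"hand":1},{"delta_pos":[0.057,-0.0615,0],"dr":[0,0,0],"hand":1},{"delta_pos":[0.057,-0.0615,0],"dr":[0,0,0],"hand":1},{"delta_pos":[0.057,-0.0615,0],"dr":[0,0,0],"hand":1},{"delta_pos":[0.057,-0.0615,0],"dr":[0,0,0],"hand":1},{"delta_pos":[0.057,-0.0615,0],"dr":[0,0,0],"hand":1},{"delta_pos":[0.057,-0.0615,0],"dr":[0,0,0],"hand":1},{"delta_pos":[0.057,-0.0615,0],"dr":[0,0,0],"hand":1},{"delta_pos":[0.057,-0.0615,0],"dr":[0,0,0],"hand":1},{"delta_pos":[0.057,-0.0615,0],"dr":[0,0,0],"hand":1},{"delta_pos":[0.057,-0.0615,0],"dr":[0,0,0],"hand":1},{"delta_pos":[0.035,-0.038,0],"dr":[0,0,0],"hand":1}]}}

```text
time: 36.1
tool_pos: [0.4227, 0.2079, 0.1656]
tcp_rot: [0.904, 0.428, 0.0, -0.0]
contact_force: [-0.7, 0.1, -0.2]
grip_width: 1.002
gripper_force: 0.0
```

>>> {"op": "arm_command", "data": {"steps": [{"delta_pos":[0.0132,-0.0136,0],"dr":[0,0,0],"hand":1},{"delta_pos":[0,0,0],"dr":[0,0,0],"hand":1},{"delta_pos":[0,0,0],"dr":[0,0,0],"hand":1},{"delta_pos":[0,0,0],"dr":[0,0,0],"hand":1}]}}

```text
time: 36.5
tool_pos: [0.4226, 0.2137, 0.1654]
tcp_rot: [0.904, 0.428, -0.0, 0.0]
contact_force: [0.3, 0.3, -0.4]
grip_width: 1.002
gripper_force: 0.0
```

```bash
python3 -c "
from h import *
go(.4238,.215,.024,50.6)
heights([(.488,-.2565,.067),(.5551,-.2741,.066),(.623,-.291,.088)]); snap('scene','s2')"
```

```text
t 36.5 tcp [0.4226 0.2137 0.1654] q6 0.99 w 1.002 gf 0.0 F [ 0.3  0.3 -0.4]
units now-frame [3.700e-03 1.000e-04 2.828e-01] target-frame [3.600e-03 1.000e-04 2.828e-01] dr/pi [0.0001 0.0001 0.0005] dist 0.141
(0.488, -0.2565) 238 c 490.0 -258.0 r 20.8 z 0.0672
(0.5551, -0.2741) 340 c 556.5 -276.2 r 23.2 z 0.0656
(0.623, -0.291) 245 c 623.1 -290.9 r 18.9 z 0.0884
```

View pics/s2.png

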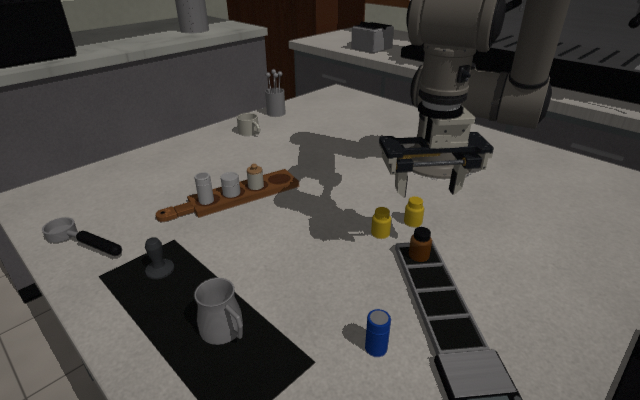

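Tall tin (204,188), low tin (230,184) and ceramic jar (255,177) stand upright in pockets 1 to 3 from the handle. The glass jar (421,245) is the last one, and the yellow decoys (381,222) and (414,211) are clear of the fingers.

>>> {"op": "arm_command", "data": {"steps": [{"delta_pos":[0.0037,0,0.02],"dr":[0,0,0],"hand":1},{"delta_pos":[0,0,0.05],"dr":[0,0,0],"hand":1},{"delta_pos":[0,0,0.06],"dr":[0,0,0],"hand":1},{"delta_pos":[0,0,0.05],"dr":[0,0,0],"hand":1},{"delta_pos":[0,0,0.04],"dr":[0,0,0],"hand":1},{"delta_pos":[0,0,0.03],"dr":[0,0,0],"hand":1},{"delta_pos":[0,0,0.0206],"dr":[0,0,0],"hand":1},{"delta_pos":[0,0,0.012],"dr":[0,0,0],"hand":1},{"delta_pos":[0,0,0],"dr":[0,0,0],"hand":1},{"delta_pos":[0,0,0],"dr":[0,0,0],"hand":1}]}}

```text
time: 37.6
tool_pos: [0.4239, 0.2163, 0.0245]
tcp_rot: [0.903, 0.429, 0.0, 0.0]
contact_force: [-0.1, 0.5, 0.3]
grip_width: 0.998
gripper_force: 0.0
```

>>> {"op": "arm_command", "data": {"steps": [{"delta_pos":[0,0,0],"dr":[0,0,0],"hand":0.7},{"delta_pos":[0,0,0],"dr":[0,0,0],"hand":0.55},{"delta_pos":[0,0,0],"dr":[0,0,0],"hand":0.45},{"delta_pos":[0,0,0],"dr":[0,0,0],"hand":0.35},{"delta_pos":[0,0,0],"dr":[0,0,0],"hand":0.35},{"delta_pos":[0,0,0],"dr":[0,0,0],"hand":0.35},{"delta_pos":[0,0,0],"dr":[0,0,0],"hand":0.35}]}}

```text
time: 38.3
tool_pos: [0.4235, 0.2162, 0.0242]
tcp_rot: [0.903, 0.429, 0.0, 0.0]
contact_force: [-0.8, -0.0, 0.6]
grip_width: 0.478
gripper_force: 15.0
```

>>> {"op": "arm_command", "data": {"steps": [{"delta_pos":[0,0,-0.02],"dr":[0,0,0],"hand":0.35},{"delta_pos":[0,0,-0.06],"dr":[0,0,0],"hand":0.35},{"delta_pos":[0,0,-0.08],"dr":[0,0,0],"hand":0.35},{"delta_pos":[0,0,-0.07],"dr":[0,0,0],"hand":0.35},{"delta_pos":[0,0,-0.04],"dr":[0,0,0],"hand":0.35},{"delta_pos":[0,0,-0.01],"dr":[0,0,0],"hand":0.35}]}}

```text
time: 38.9
tool_pos: [0.4246, 0.2166, 0.167]
tcp_rot: [0.903, 0.429, 0.003, 0.0]
contact_force: [0.1, 0.4, -1.2]
grip_width: 0.475
gripper_force: 15.0
```

>>> {"op": "arm_command", "data": {"steps": [{"delta_pos":[0,0,0],"dr":[0,0,0.0398],"hand":0.35},{"delta_pos":[0,0,0],"dr":[0,0,0.0398],"hand":0.35},{"delta_pos":[0,0,0],"dr":[0,0,0.0398],"hand":0.35},{"delta_pos":[0,0,0],"dr":[0,0,0.0398],"hand":0.35},{"delta_pos":[0,0,0],"dr":[0,0,0.0398],"hand":0.35},{"delta_pos":[0,0,0],"dr":[0,0,0.0398],"hand":0.35},{"delta_pos":[0,0,0],"dr":[0,0,0.0398],"hand":0.35},{"delta_pos":[0,0,0],"dr":[0,0,0.0398],"hand":0.35},{"delta_pos":[0,0,0],"dr":[0,0,0.0401],"hand":0.35},{"delta_pos":[0,0,0],"dr":[0,0,0],"hand":0.35},{"delta_pos":[0,0,0],"dr":[0,0,0],"hand":0.35}]}}

```text
time: 40.0
tool_pos: [0.423, 0.2161, 0.1635]
tcp_rot: [0.993, -0.118, -0.001, 0.0]
contact_force: [-0.5, 0.5, -2.2]
grip_width: 0.48
gripper_force: 15.0
```

```bash
python3 -c "
from h import *
go(.4214,-.2386,.026,-13.9)"
```

```text
t 40.0 tcp [0.423  0.2161 0.1635] q6 2.12 w 0.48 gf 15.0 F [-0.5  0.5 -2.2]
units now-frame [0.21   0.8846 0.2754] target-frame [0.2153 0.8835 0.275 ] dr/pi [0.0003 0.0004 0.002 ] dist 0.475
```

>>> {"op": "arm_command", "data": {"steps": [{"delta_pos":[0.01,0.04,0],"dr":[0,0,0.002],"hand":0.35},{"delta_pos":[0.019,0.078,0],"dr":[0,0,0],"hand":0.35},{"delta_pos":[0.019,0.078,0],"dr":[0,0,0],"hand":0.35},{"delta_pos":[0.019,0.078,0],"dr":[0,0,0],"hand":0.35},{"delta_pos":[0.019,0.078,0],"dr":[0,0,0],"hand":0.35},{"delta_pos":[0.019,0.078,0],"dr":[0,0,0],"hand":0.35},{"delta_pos":[0.019,0.078,0],"dr":[0,0,0],"hand":0.35},{"delta_pos":[0.019,0.078,0],"dr":[0,0,0],"hand":0.35},{"delta_pos":[0.019,0.078,0],"dr":[0,0,0],"hand":0.35},{"delta_pos":[0.019,0.078,0],"dr":[0,0,0],"hand":0.35},{"delta_pos":[0.019,0.078,0],"dr":[0,0,0],"hand":0.35},{"delta_pos":[0.01,0.045,0],"dr":[0,0,0],"hand":0.35}]}}

```text
time: 41.2
tool_pos: [0.4199, -0.2316, 0.1639]
tcp_rot: [0.993, -0.122, 0.0, 0.0]
contact_force: [0.6, 0.7, -0.8]
grip_width: 0.475
gripper_force: 15.0
```

>>> {"op": "arm_command", "data": {"steps": [{"delta_pos":[0.0053,0.0185,0],"dr":[0,0,0],"hand":0.35},{"delta_pos":[0,0,0],"dr":[0,0,0],"hand":0.35},{"delta_pos":[0,0,0],"dr":[0,0,0],"hand":0.35},{"delta_pos":[0,0,0],"dr":[0,0,0],"hand":0.35}]}}

```text
time: 41.6
tool_pos: [0.4205, -0.237, 0.1641]
tcp_rot: [0.993, -0.122, -0.0, -0.0]
contact_force: [-0.6, 0.9, -1.4]
grip_width: 0.477
gripper_force: 15.0
```

```bash
python3 -c "
from h import *
go(.4214,-.2386,.0252,-13.9)"
```

```text
t 41.6 tcp [ 0.4205 -0.237   0.1641] q6 1.14 w 0.477 gf 15.0 F [-0.6  0.9 -1.4]
units now-frame [0.0026 0.0027 0.2779] target-frame [0.0025 0.0026 0.2779] dr/pi [-0.0001  0.0001 -0.0004] dist 0.139
```

>>> {"op": "arm_command", "data": {"steps": [{"delta_pos":[0.0025,0.001,0.03],"dr":[0,0,0],"hand":0.35},{"delta_pos":[0,0,0.06],"dr":[0,0,0],"hand":0.35},{"delta_pos":[0,0,0.06],"dr":[0,0,0],"hand":0.35},{"delta_pos":[0,0,0.05],"dr":[0,0,0],"hand":0.35},{"delta_pos":[0,0,0.03],"dr":[0,0,0],"hand":0.35},{"delta_pos":[0,0,0.02],"dr":[0,0,0],"hand":0.35},{"delta_pos":[0,0,0.012],"dr":[0,0,0],"hand":0.35},{"delta_pos":[0,0,0.007],"dr":[0,0,0],"hand":0.35},{"delta_pos":[0,0,0.004],"dr":[0,0,0],"hand":0.35},{"delta_pos":[0,0,0.002],"dr":[0,0,0],"hand":0.35},{"delta_pos":[0,0,0.001],"dr":[0,0,0],"hand":0.35},{"delta_pos":[0,0,0],"dr":[0,0,0],"hand":0.35}]}}

```text
time: 42.8
tool_pos: [0.4217, -0.2394, 0.0265]
tcp_rot: [0.992, -0.123, 0.0, 0.0]
contact_force: [-0.2, 0.4, -2.0]
grip_width: 0.474
gripper_force: 15.0
```

>>> {"op": "arm_command", "data": {"steps": [{"delta_pos":[0,0,0.001],"dr":[0,0,0],"hand":0.35},{"delta_pos":[0,0,0],"dr":[0,0,0],"hand":0.35},{"delta_pos":[0,0,0],"dr":[0,0,0],"hand":0.35}]}}

```text
time: 43.1
tool_pos: [0.4216, -0.2393, 0.0258]
tcp_rot: [0.992, -0.123, 0.0, 0.0]
contact_force: [-0.2, 0.7, -1.9]
grip_width: 0.479
gripper_force: 15.0
```

>>> {"op": "arm_command", "data": {"steps": [{"delta_pos":[0,0,0.001],"dr":[0,0,0],"hand":0.35},{"delta_pos":[0,0,0.001],"dr":[0,0,0],"hand":0.35},{"delta_pos":[0,0,0],"dr":[0,0,0],"hand":0.35},{"delta_pos":[0,0,0],"dr":[0,0,0],"hand":0.35}]}}

```text
time: 43.5
tool_pos: [0.4217, -0.2393, 0.0251]
tcp_rot: [0.992, -0.123, 0.0, 0.0]
contact_force: [-1.8, 0.5, 5.0]
grip_width: 0.475
gripper_force: 15.0
```

>>> {"op": "arm_command", "data": {"steps": [{"delta_pos":[0,0,0],"dr":[0,0,0],"hand":0.52},{"delta_pos":[0,0,0],"dr":[0,0,0],"hand":0.65},{"delta_pos":[0,0,0],"dr":[0,0,0],"hand":0.85},{"delta_pos":[0,0,0],"dr":[0,0,0],"hand":1},{"delta_pos":[0,0,0],"dr":[0,0,0],"hand":1},{"delta_pos":[0,0,0],"dr":[0,0,0],"hand":1},{"delta_pos":[0,0,-0.03],"dr":[0,0,0],"hand":1},{"delta_pos":[0,0,-0.07],"dr":[0,0,0],"hand":1},{"delta_pos":[0,0,-0.08],"dr":[0,0,0],"hand":1},{"delta_pos":[0,0,-0.08],"dr":[0,0,0],"hand":1},{"delta_pos":[0,0,-0.04],"dr":[0,0,0],"hand":1}]}}

```text
time: 44.6
tool_pos: [0.4226, -0.2399, 0.1781]
tcp_rot: [0.992, -0.123, 0.002, 0.001]
contact_force: [0.5, -0.3, -0.6]
grip_width: 0.996
gripper_force: 0.0
```

>>> {"op": "arm_command", "data": {"steps": [{"delta_pos":[0,-0.04,0],"dr":[0,0,0],"hand":1},{"delta_pos":[0,-0.075,0],"dr":[0,0,0],"hand":1},{"delta_pos":[0,-0.075,0],"dr":[0,0,0],"hand":1},{"delta_pos":[0,-0.075,0],"dr":[0,0,0],"hand":1},{"delta_pos":[0,-0.075,0],"dr":[0,0,0],"hand":1},{"delta_pos":[0,-0.075,0],"dr":[0,0,0],"hand":1},{"delta_pos":[0,-0.04,0],"dr":[0,0,0],"hand":1},{"delta_pos":[0,0,0],"dr":[0,0,0],"hand":1},{"delta_pos":[0,0,0],"dr":[0,0,0],"hand":1},{"delta_pos":[0,0,0],"dr":[0,0,0],"hand":1}]}}

```text
time: 45.6
tool_pos: [0.4768, -0.0195, 0.1746]
tcp_rot: [0.992, -0.123, -0.0, 0.0]
contact_force: [-0.9, 1.0, 0.5]
grip_width: 0.998
gripper_force: 0.0
```

```bash
python3 -c "
from h import *
print(robot.get_obs()['time'])
heights([(.4216,-.2393,.078),(.488,-.2565,.067),(.5551,-.2741,.066),(.623,-.291,.088)])
p,d=snap('top','t9'); a=p[80:280,370:520]; q,d=snap('scene','s9'); b=q[140:260,140:330]
cv2.imwrite('pics/fin.png',np.hstack([cv2.resize(a,(360,480)),cv2.resize(b,(440,480)[::1])])[:,:,::-1])"
```

```text
45.6
(0.4216, -0.2393) 193 c 423.1 -241.4 r 16.7 z 0.0782
(0.488, -0.2565) 235 c 489.4 -258.8 r 21.1 z 0.0669
(0.5551, -0.2741) 341 c 556.9 -275.9 r 23.0 z 0.0657
(0.623, -0.291) 248 c 623.6 -291.1 r 19.1 z 0.0883
```

View pics/fin.png

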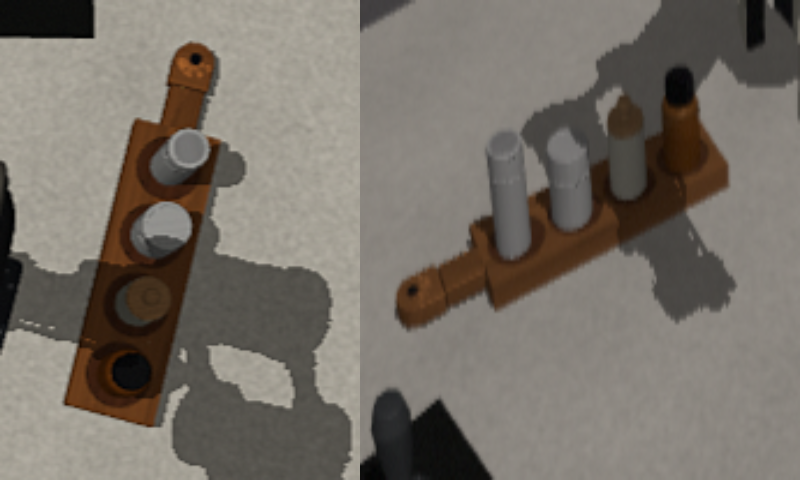

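All four jars stand upright in their pockets, about 3 mm or less off centre, with tops at the expected heights. In the crop's left half, from the handle down: tall (188,150), low (165,228), ceramic (145,300) and glass (130,372).

```bash
python3 -c "
from station import robot
print(robot.close_job())"
```

```text
the job is handed in; nothing more can be done
None
```

All four jars are upright and released in the paddle's pockets in rack order (tall tin by the handle, then low tin, ceramic jar, glass jar), and the job is handed in at about 46 s of robot time; the judge's verdict was not shown.

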